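# Present one chromatography plate, stow the other

### The job

Two thin plates lie on the raised blue two-lane ledge. With the fingertips only, push the white plate along its lane towards the ledge's open end (on the robot's right) until the black line drawn across it is level with that end, so that its edge hangs over by about 25 mm for the next person to take, and push the green plate the other way until it rests against the black stop bar at the closed end. Pinch and lift nothing, keep both plates flat on the ledge, and leave the things around it where they are.

Things in the scene. Friction and masses are not known exactly. Their poses are not given: they have to be found in the camera images.
- ledge: Fixed blue two-lane ledge, 166 mm wide (its x), 260 mm long (its y, along the lanes). Origin at the centre of its underside, on the bench. The flat deck is 45 mm above it. Lanes are 74 mm wide, centred at x = -40 and +40 mm, bounded by aluminium strips (6 mm wide, at x = -80, 0, +80 mm) that rise 5 mm above the deck. It is turned by at most 0.25 rad.
- ledge_open_end (a point): Middle of the deck's edge at the ledge's open end, on the robot's right: ledge y = -130 mm, at deck height, 45 mm above the bench. Axes as the ledge.
- ledge_stop (a point): Foot of the black stop bar's inner face, at the middle of the ledge's closed end on the robot's left: ledge y = +118 mm, at deck height. The bar crosses both lanes and stands 17 mm above the deck. Axes as the ledge.
- white_plate: Loose white plate, 60 mm (x) by 100 mm (y), 6 mm thick, 60 to 130 g, lying in either lane (it varies), almost along it. Origin at the centre of its underside; its -y edge faces the open end and starts 45 to 85 mm inside it. A black line crosses its top at y = -25 mm, 25 mm from that edge. It slides freely on the deck, guided loosely by the strips.
- green_plate: Loose green plate in the other lane, same size, frame, line and weight range as the white one. At the start its +y edge lies 63 to 103 mm short of the stop bar; home, that edge touches the bar.
- tin: Round pale grey tin, 49 mm diameter, 20 mm high, loose bystander behind the ledge; origin at the centre of its underside.
- timer: White bench timer with a display, 31 x 64 x 58 mm high, loose bystander behind the ledge; origin at the centre of its underside.
- beaker: Small clear beaker, 46 mm diameter, 60 mm high, loose bystander behind the ledge; origin at the centre of its underside.
- vial_block: Aluminium block with small capped vials, 48 x 112 x 38 mm high, loose bystander about 0.2 m beyond the middle of the ledge on the open-end side; origin at the centre of its underside.
- marker: White and black marker pen, 135 mm long, 17 mm thick, lying loose in front of the keyboard on the far left; origin at the centre of its underside.
- mouse: Black computer mouse, 110 x 57 x 38 mm high, loose bystander beyond the stop end of the ledge; origin at the centre of its underside.

How it is judged (in metres and radians):
At the end, for the whole second after the job is handed in: The white plate overhangs the open end by 25 mm within 8 mm (its line level with the end), the green plate's +y edge is within 7 mm of the stop bar, and both lie flat and still on the deck (y of white_plate in the frame of ledge between -0.113 and -0.097 m and y of green_plate in the frame of ledge above 0.061 m and linear speed of each of white_plate, green_plate below 0.01 m/s and angle between each of white_plate, green_plate's own z axis and vertical below 0.05 rad and z of white_plate in the frame of ledge between 0.04 and 0.049 m and z of green_plate in the frame of ledge between 0.04 and 0.049 m); the robot touches nothing.
It fails at once if white plate lifted off the ledge, tipped or dropped (z of white_plate in the frame of ledge above 0.053 m or z of white_plate in the frame of ledge below 0.03 m or angle between white_plate's own z axis and vertical above 0.2 rad).
It fails at once if green plate lifted off the ledge, tipped or dropped (z of green_plate in the frame of ledge above 0.053 m or z of green_plate in the frame of ledge below 0.03 m or angle between green_plate's own z axis and vertical above 0.2 rad).
It fails at once if a bystander (tin, timer, beaker, vial block, marker or mouse) moved more than 15 mm (distance of any of tin, timer, beaker, vial_block, marker, mouse from where it was at the start of the episode above 0.015 m).
It also fails if it takes over 48 s, if anything falls off the work surface, if the arm or the gripper's body presses on something with over 40 N, if the wrist force passes 120 N, or if a joint passes its speed limit or range.

### The arm

A 6-joint arm with a two-finger parallel gripper is mounted at the origin on a cart in front of the work surface, level with it; the furniture and walls round the work are solid. World frame = base frame: x ahead of the robot, y to its left, z up, the work surface at z = 0. Lengths are in mm, angles in degrees, forces in N, time in s.
With the tool pointing down it reaches from about 300 to 850 mm from the base axis. Payload 4.2 kg.
Tool frame: the origin (TCP) lies on the centre line of the jaws, within the pads' length; the fingertips stand 14 mm ahead of it and the grasp point (between the pads) lies 5 mm behind it (env.finger_overhang is the z of the fingertips in the tool frame, in mm); z points along the fingers, y is the line along which they close (so a half turn about z gives the same grasp; the last joint's range is limited). The gripper opens to 91 mm and grips with 3 to 60 N. Pads are 32 mm wide; open, the fingers measure 118 mm over their backs; the gripper's body (76 mm by 178 mm) begins 60 mm behind the grasp point.
Start: joints at [75.459, 18.312, 89.639, -0, 72.044, -1.146], TCP at [133.214, 559.371, 227.976] pointing down, gripper open.
Joint ranges: [-177.97, 177.97], [-48.28, 115.42], [12.27, 149.76], [-77.06, 257.06], [2.81, 150.46], [-146.56, 146.56]. Speed limits (degrees/s): [147.25, 147.25, 180, 180, 180, 180].

### API

Orientations are given as [roll, pitch, yaw] about the fixed x, y, z axes, in that order (R = Rz(yaw) Ry(pitch) Rx(roll)).
In Python, from workcell import sensors, viewer, env gives the robot as it stands. The module is installed in compiled form; this text tells all that it offers.
- The arm moves only by the tool step_arm, never from a script. Its argument "plan" is one flat list of numbers, 6 for each row, row after row: the shift along the tool's x, y, z in cm, then the turn, a rotation vector about the tool's x, y, z in rad. In form: [x, y, z, wx, wy, wz, x, y, z, wx, wy, wz, ...]. A call has 1 to 5 rows; each row shifts and turns the commanded pose from where the row before left it, along the tool's axes as they then stand; what a row does not reach is not made up. A row lasts 1/12 s, in which the tool goes at most 41.7 mm and 7.16 degrees, less where a joint would pass 70% of its speed; a pose out of reach is approached as far as the arm can. A call is refused whole if a number of a shift passes 4.17 or a number of a turn 0.125, either way. A call with a gripper value outside its range is refused whole. "hand" is the finger opening in cm, from 0 to 9.12, set as the call begins (left out, the last holds). The fingers move at their own pace and stop on an object; "newtons" is the grip in N (left out, the last holds). Time passes only in rows, so rows that do not move let the fingers close. It gives the time, the measured TCP pose, the force, the opening and the grip force at its end, in the units of the state.
- sensors.state(): the state, without advancing time (a new reading comes with each control period).
- viewer.grab_frame(name): name is "scene" or "top"; returns a dict with "img" (480x640x3 uint8, red, green, blue), "fx", "fy", "cx", "cy" (pixels), "position" and "attitude" of the camera in the world. Camera axes: x right, y down, z forward; pixel columns grow to the right and rows downward; lengths in mm; the calibration is good to about 2 mm. A picture is of the moment at which its call begins. There is no depth.
- env.job_done(): hands the job in; it is judged then, once.
Trained networks look in a picture, given as the dict that the camera call returned (one of the last four; its "shot" number tells which), for a name from the list of things; names that differ only in an ending like _2 or _b are one class to them, and where a whole thing is asked for, a point or a joint stands for the part that bears it (a point fixed in the world has none). Each returns a list of dicts, best first, with "score" (0 to 1); they miss things now and then, are a little off and sometimes report something else, mostly with a low value. They report only what shows in the picture. A call takes as long as a camera call.
- viewer.boxes_of(name, picture): "location" ([column, row] in pixels, amid what is visible of it).
- viewer.pinpoint(name, picture): "location" ([column, row] in pixels: a listed point, or the origin of a listed thing).
The state is a dict: "time_s": time; "qpos": joint angles; "qvel": joint speeds; "effort": joint torques, N m; "ee_pos": TCP position; "ee_rot": TCP orientation; "force": force on the tool from outside, world axes, zero at the start; "torque": the same for the moment, N m; "gripper_width": finger opening in mm; "gripper_force": force on a finger pad.
Only numpy, scipy, OpenCV 4.12 (cv2) and the standard library are available. Lean on these libraries where they do the work, as an engineer would, in place of code of your own. Each camera call takes 0.05 s, during which the arm holds its last target. There are 200 camera calls.

## Working session

There is one attempt and no reset: what is moved stays moved. The work goes in short steps, Python scripts to look and compute and a tool call to move; the robot and the scene stay as the last step left them, time stands still between calls to the robot, and variables do not carry over. Pictures are saved under pics/ and viewed, at most 10 in all, crops included, and the job is handed in when it is done.

Besides the shell and the picture viewer there is one more tool, called after "Emit:" in YAML: its name, and indented under it one key for each argument. step_arm: Moves the arm, as the interface text tells. Its arguments: {"type":"object","properties":{"plan":{"type":"array","items":{"type":"number"}},"hand":{"type":"number"},"newtons":{"type":"number"}},"required":["plan"]}

```bash
mkdir -p pics; cat > h.py <<'E'
import numpy as np, cv2
from scipy.spatial.transform import Rotation as R
from workcell import sensors, viewer, env
def rot(a):
    a=np.array(a,float)
    return a if a.shape==(3,3) else (R.from_quat(a).as_matrix() if a.size==4 else R.from_euler('xyz',a,degrees=True).as_matrix())
def ray(f,uv,z):
    d=rot(f['attitude'])@np.array([(uv[0]-f['cx'])/f['fx'],(uv[1]-f['cy'])/f['fy'],1.])
    p=np.array(f['position'],float); return p+d*(z-p[2])/d[2]
def proj(f,P):
    c=rot(f['attitude']).T@(np.array(P,float)-np.array(f['position'])); return [f['fx']*c[0]/c[2]+f['cx'],f['fy']*c[1]/c[2]+f['cy']]
E
python3 - <<'E'
from h import *
print(sensors.state()['ee_pos'],sensors.state()['ee_rot'],env.finger_overhang)
Z=dict(ledge=0,ledge_open_end=45,ledge_stop=45,white_plate=45,green_plate=45,tin=0,timer=0,beaker=0,vial_block=0,marker=0,mouse=0)
for c in('top','scene'):
    f=viewer.grab_frame(c); cv2.imwrite(f'pics/{c}0.png',f['img'][:,:,::-1])
    print(c,f['position'],f['attitude'],f['fx'])
    for n,z in Z.items():
        for r in viewer.pinpoint(n,f)[:2]: print(n,np.round(r['location'],1),round(r['score'],2),ray(f,r['location'],z).round(1))
E
```

```text
[133.09996265 558.89580711 227.13425392] [-1.79901650e+02 -5.45777643e-04  1.66607658e+02] 14.0
top [ 300.08327227  121.8292518  1459.27072725] [-168.7383301     0.58530653  -89.93308305] 545.6660413034012
ledge [381.3 250. ] 0.82 [551.4 -37.1   0. ]
ledge_open_end [434.2 239.2] 0.63 [ 572.4 -172.    45. ]
ledge_stop [339.7 255.2] 0.83 [529.8  77.1  45. ]
ledge_stop [413.9 199.9] 0.2 [ 679.4 -122.2   45. ]
white_plate [380.1 235.6] 0.62 [582.2 -29.9  45. ]
white_plate [337.2 208.1] 0.6 [657.1  82.9  45. ]
green_plate [386.2 266.2] 0.79 [500.7 -44.1  45. ]
tin [378.7 202.3] 0.79 [684.8 -32.9   0. ]
tin [335.5 208.7] 0.73 [666.8  86.3   0. ]
timer [336.7 208.4] 0.58 [667.6  83.    0. ]
beaker [415.9 197.9] 0.79 [ 697.2 -135.7   -0. ]
vial_block [468.4 244.1] 0.84 [ 567.5 -273.3    0. ]
marker [179.8 302.4] 0.77 [409.8 503.2   0. ]
mouse [314.3 256.6] 0.83 [533.4 144.4   0. ]
scene [-696.18503996 -809.43185411  827.49547955] [-116.49103356   -1.08570836  -53.47568643] 580.8677502476004
ledge [355.1 274.1] 0.82 [538.  -54.4   0. ]
ledge_open_end [399.7 270.1] 0.67 [ 565.7 -179.7   45. ]
ledge_stop [320.  244.7] 0.62 [552.7  81.9  45. ]
white_plate [357.1 252.7] 0.84 [578.7 -32.1  45. ]
green_plate [342.4 264.8] 0.57 [492.4 -39.4  45. ]
tin [376.9 251.7] 0.4 [695.7 -31.6   0. ]
timer [342.8 244.7] 0.52 [669.3  77.1  -0. ]
beaker [407.1 260.2] 0.74 [ 705.3 -131.3    0. ]
vial_block [429.1 296.6] 0.65 [ 560.2 -276.7    0. ]
marker [185.3 233.3] 0.49 [418. 521.   0.]
mouse [298.2 253.3] 0.67 [536.6 151.    0. ]
```

```bash
python3 - <<'E'
import cv2
a=cv2.imread('pics/top0.png')[170:320,290:490]; cv2.imwrite('pics/topc.png',cv2.resize(a,None,fx=4,fy=4,interpolation=cv2.INTER_CUBIC))
E
```

```text
(no output)
```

View pics/topc.png

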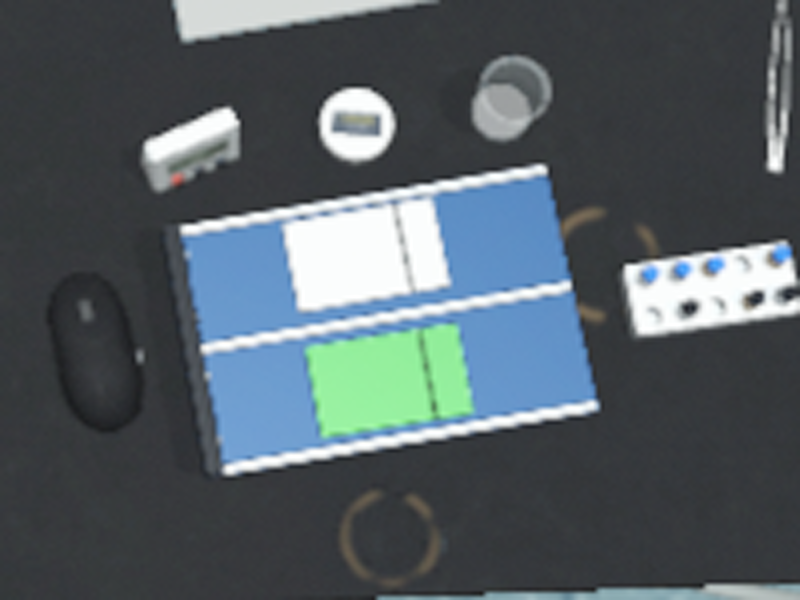

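View pics/scene0.png

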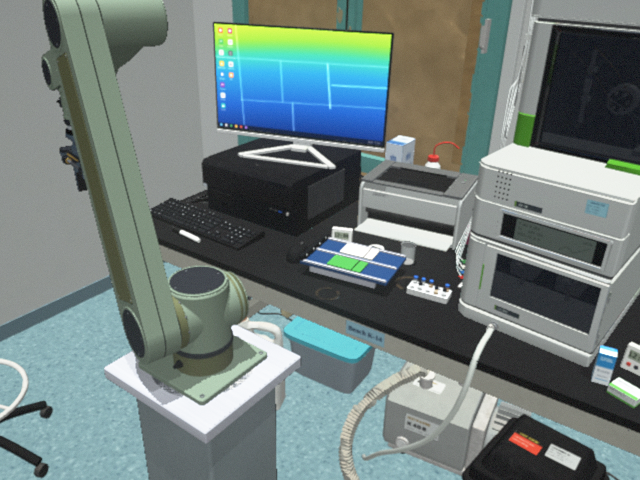

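```bash
cat > m.py <<'E'
from h import *
def rect(f,mask,z):
    c=max(cv2.findContours(mask,cv2.RETR_EXTERNAL,cv2.CHAIN_APPROX_NONE)[0],key=cv2.contourArea)
    p=np.array([ray(f,q,z)[:2] for q in c[:,0]],np.float32)
    (cx,cy),(w,h),a=cv2.minAreaRect(p)
    return np.array([cx,cy]),sorted((w,h)),a,c
def measure(name):
    f=viewer.grab_frame('top'); g=f['img']; cv2.imwrite(f'pics/{name}.png',g[:,:,::-1])
    S=4; g=cv2.resize(g,None,fx=S,fy=S,interpolation=cv2.INTER_CUBIC)
    f=dict(f); 
    for k in('fx','fy'): f[k]*=S
    for k in('cx','cy'): f[k]=(f[k]+.5)*S-.5
    hsv=cv2.cvtColor(g,cv2.COLOR_RGB2HSV)
    roi=np.zeros(g.shape[:2],np.uint8); roi[200*S:300*S,325*S:450*S]=255
    blue=cv2.inRange(hsv,(95,90,100),(125,255,255))&roi
    green=cv2.inRange(hsv,(45,60,120),(75,255,255))&roi
    white=cv2.inRange(hsv,(0,0,180),(180,50,255))&roi
    pts=cv2.findNonZero(blue); hull=cv2.convexHull(pts)
    m=np.zeros_like(blue); cv2.fillConvexPoly(m,hull,255)
    c,s,a,_=rect(f,m,45)
    return f,g,blue,green,white,c,s,a
def frame(f,lc,th,uv,z):
    d=np.array([ray(f,q,z)[:2] for q in np.atleast_2d(uv)])-lc
    ex=np.array([np.cos(th),np.sin(th)]); ey=np.array([-ex[1],ex[0]])
    return np.c_[d@ex,d@ey]
E
python3 - <<'E'
from m import *
f,g,blue,green,white,c,s,a=measure('t1')
print('deck',c,s,a)
print('green',rect(f,cv2.morphologyEx(green,cv2.MORPH_CLOSE,np.ones((25,25))),51)[:3])
w=cv2.morphologyEx(cv2.morphologyEx(white,cv2.MORPH_CLOSE,np.ones((25,25))),cv2.MORPH_OPEN,np.ones((41,41)))
print('white',rect(f,w,51)[:3])
E
```

```text
deck [546.45483398 -45.52085876] [152.8411407470703, 250.56765747070312] 9.7680082321167
green (array([504.13323975, -45.01107407]), [59.68036651611328, 99.7165298461914], 9.155643463134766)
white (array([583.67816162, -32.3127594 ]), [89.40138244628906, 103.06493377685547], 6.765647888183594)
```

```bash
python3 - <<'E'
from m import *
f=viewer.grab_frame('top'); th=np.radians(9.6)
lc=np.array([545.4,-39.6])
for n,q in dict(w=(367.5,255.5),wl=(292,268),wr=(443,243),gl=(314,392),gr=(466,369),oe1=(558,228),oe2=(583,348),st=(200,290),st2=(214,410)).items():
    print(n,frame(f,lc,th,(np.array(q)+.5)/4-.5+[290,170],51 if n[0] in'wg' else 45).round(1))
ex=np.array([np.cos(th),np.sin(th)]); ey=np.array([-ex[1],ex[0]])
print(sensors.state()['time_s'])
for n,(x,y) in dict(white_start=(40,80),white_end=(40,-41),green_start=(-40,-82),green_end=(-40,4)).items(): print(n,(lc+x*ex+y*ey).round(1))
E
```

```text
w [[41.7 -0.4]]
wl [[41.8 50. ]]
wr [[ 41.7 -50.9]]
gl [[-41.4  50.9]]
gr [[-43.  -49.3]]
oe1 [[  40.  -128.9]]
oe2 [[ -41.5 -128.5]]
st [[ 38.5 111.8]]
st2 [[-41.4 116.6]]
1.3
white_start [571.5  46. ]
white_end [591.7 -73.4]
green_start [ 519.6 -127.1]
green_end [505.3 -42.3]
```

Emit:
step_arm:
  plan: [0,0,0,0,0,-0.1,0,0,0,0,0,-0.1,0,0,0,0,0,-0.1,0,0,0,0,0,-0.1,0,0,0,0,0,0]
  hand: 0
  newtons: 10

```text
time_s: 1.72
ee_pos: [133.2, 559.4, 227.9]
ee_rot: [180.0, 0.0, -170.4]
force: [-0.8, 0.4, 1.6]
gripper_width: 60.7
gripper_force: 0.0
```

Emit:
step_arm:
  plan: [-1.73,-2.87,0,0,0,0,-1.73,-2.87,0,0,0,0,-1.73,-2.87,0,0,0,0,-1.73,-2.87,0,0,0,0,-1.73,-2.87,0,0,0,0]

```text
time_s: 2.13
ee_pos: [243.0, 431.0, 228.0]
ee_rot: [180.0, 0.0, -170.6]
force: [1.1, 1.1, -0.2]
gripper_width: 27.1
gripper_force: 0.0
```

Emit:
step_arm:
  plan: [-1.73,-2.87,0,0,0,0,-1.73,-2.87,0,0,0,0,-1.73,-2.87,0,0,0,0,-1.73,-2.87,0,0,0,0,-1.73,-2.87,0,0,0,0]

```text
time_s: 2.55
ee_pos: [352.1, 303.6, 228.2]
ee_rot: [180.0, 0.0, -170.6]
force: [-0.1, -0.2, 0.5]
gripper_width: 0.2
gripper_force: 0.0
```

Emit:
step_arm:
  plan: [-1.73,-2.87,0,0,0,0,-1.73,-2.87,0,0,0,0,-1.73,-2.87,0,0,0,0,-1.73,-2.87,0,0,0,0,-1.73,-2.87,0,0,0,0]

```text
time_s: 2.97
ee_pos: [461.2, 176.3, 228.2]
ee_rot: [180.0, 0.0, -170.7]
force: [-0.1, 0.6, -0.0]
gripper_width: 0.7
gripper_force: 0.0
```

Emit:
step_arm:
  plan: [-1.73,-2.87,0,0,0,0,-1.73,-2.87,0,0,0,0,-1.73,-2.87,0,0,0,0,-1.73,-2.87,0,0,0,0,-1.73,-2.87,0,0,0,0]

```text
time_s: 3.38
ee_pos: [570.3, 49.0, 228.0]
ee_rot: [180.0, 0.0, -170.7]
force: [0.6, 1.0, 0.0]
gripper_width: 0.4
gripper_force: 0.0
```

Emit:
step_arm:
  plan: [0,0,2.0,0,0,0,0,0,2.0,0,0,0,0,0,2.0,0,0,0,0,0,2.0,0,0,0,0,0,0,0,0,0]

```text
time_s: 3.8
ee_pos: [566.8, 50.2, 144.0]
ee_rot: [179.9, -0.5, -170.6]
force: [-0.7, -0.7, 0.1]
gripper_width: 0.7
gripper_force: 0.0
```

Emit:
step_arm:
  plan: [0,0,0,0,0,0,0,0,0,0,0,0]

```text
time_s: 3.97
ee_pos: [570.2, 50.6, 149.1]
ee_rot: [-180.0, 0.1, -170.5]
force: [0.1, -0.2, 0.5]
gripper_width: 0.7
gripper_force: 0.0
```

```bash
python3 - <<'E'
from h import *
s=sensors.state(); print(s['ee_pos'],s['ee_rot'],s['qpos'],s['force'],s['gripper_width'])
f=viewer.grab_frame('scene'); a=f['img'][180:330,240:440,::-1]; cv2.imwrite('pics/s2.png',cv2.resize(a,None,fx=4,fy=4,interpolation=cv2.INTER_CUBIC))
E
```

```text
[570.23517316  50.64525271 149.10992714] [-1.79993261e+02  1.15373614e-01 -1.70531706e+02] [ 3.92185405e+00  2.14810493e+01  9.68736057e+01  5.05524194e-03
  6.15298603e+01 -9.55488390e+01] [ 0.06411945 -0.19913875  0.52255387] 0.7332906395569145
```

View pics/s2.png

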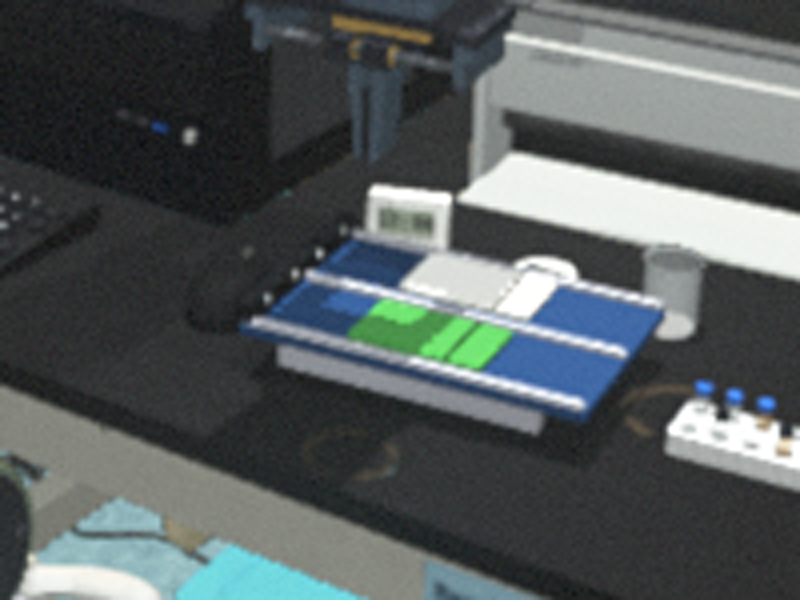

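Emit:
step_arm:
  plan: [0,0,2.0,0,0,0,0,0,2.0,0,0,0,0,0,1.5,0,0,0,0,0,1.0,0,0,0,0,0,0.5,0,0,0]

```text
time_s: 4.43
ee_pos: [569.5, 50.6, 77.7]
ee_rot: [180.0, 0.0, -170.5]
force: [-0.1, -0.1, -0.0]
gripper_width: 0.6
gripper_force: 0.0
```

Emit:
step_arm:
  plan: [0,0,0.5,0,0,0,0,0,0.4,0,0,0,0,0,0.3,0,0,0,0,0,0.2,0,0,0,0,0,0,0,0,0]

```text
time_s: 4.85
ee_pos: [569.5, 50.6, 64.0]
ee_rot: [180.0, 0.0, -170.5]
force: [-1.1, 0.8, 0.2]
gripper_width: 0.5
gripper_force: 0.0
```

Emit:
step_arm:
  plan: [0,0,0,0,0,0,0,0,0,0,0,0]

```text
time_s: 5.02
ee_pos: [569.7, 50.6, 64.3]
ee_rot: [180.0, 0.0, -170.5]
force: [-0.2, -0.2, 0.7]
gripper_width: 0.1
gripper_force: 0.0
```

Emit:
step_arm:
  plan: [0,0,0.15,0,0,0,0,0,0.12,0,0,0,0,0,0,0,0,0]

```text
time_s: 5.27
ee_pos: [569.3, 50.5, 61.1]
ee_rot: [180.0, -0.0, -170.5]
force: [-0.8, 1.6, 0.5]
gripper_width: 0.2
gripper_force: 0.0
```

Emit:
step_arm:
  plan: [0,-0.5,0,0,0,0,0,-0.5,0,0,0,0,0,-0.5,0,0,0,0,0,-0.5,0,0,0,0,0,-0.5,0,0,0,0]

```text
time_s: 5.68
ee_pos: [573.7, 25.2, 61.3]
ee_rot: [180.0, 0.0, -170.5]
force: [-0.9, 0.0, 0.1]
gripper_width: 0.4
gripper_force: 0.0
```

Emit:
step_arm:
  plan: [0,-0.5,0,0,0,0,0,-0.5,0,0,0,0,0,-0.5,0,0,0,0,0,-0.5,0,0,0,0,0,-0.5,0,0,0,0]

```text
time_s: 6.1
ee_pos: [577.8, 0.8, 61.3]
ee_rot: [180.0, 0.0, -170.5]
force: [-0.0, -0.1, 0.3]
gripper_width: 0.5
gripper_force: 0.3
```

```bash
python3 - <<'E'
from h import *
for c,b in (('top',(170,320,290,490)),):
    f=viewer.grab_frame(c); a=f['img'][b[0]:b[1],b[2]:b[3],::-1]; cv2.imwrite('pics/t3.png',cv2.resize(a,None,fx=4,fy=4,interpolation=cv2.INTER_CUBIC))
    for r in viewer.pinpoint('white_plate',f)[:2]: print(r['location'],r['score'],ray(f,r['location'],45))
E
```

```text
(no output)
```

View pics/t3.png

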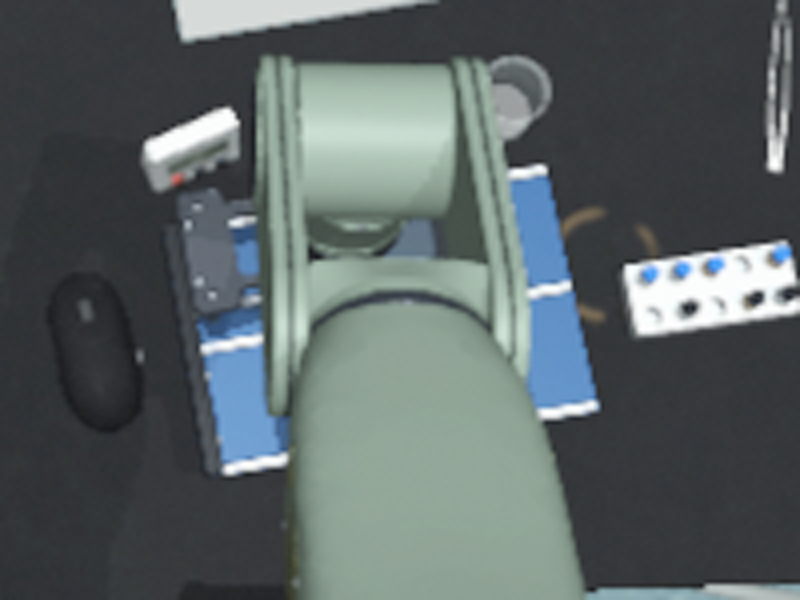

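```bash
python3 - <<'E'
from h import *
f=viewer.grab_frame('scene'); a=f['img'][210:300,290:410,::-1]; cv2.imwrite('pics/s4.png',cv2.resize(a,None,fx=6,fy=6,interpolation=cv2.INTER_CUBIC))
for r in viewer.pinpoint('white_plate',f)[:2]: print(r['location'],r['score'],ray(f,r['location'],45))
E
```

```text
[365.4, 256.1] 0.62 [576.03358003 -62.17054453  45.        ]
```

View pics/s4.png

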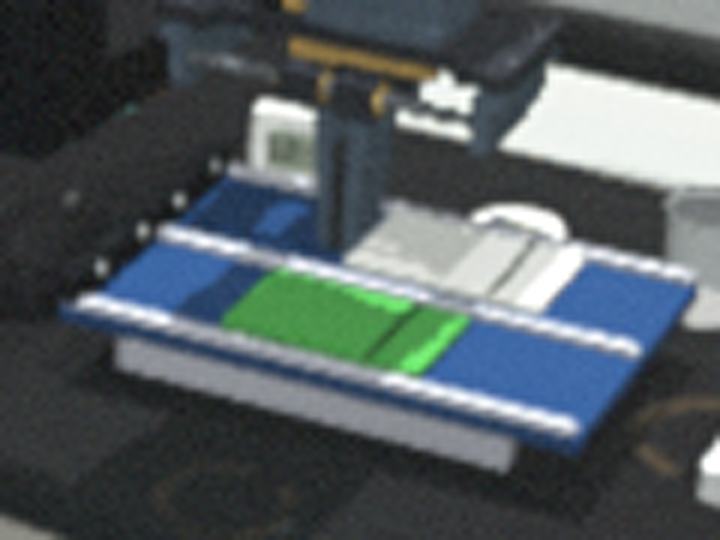

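Emit:
step_arm:
  plan: [0,-0.5,0,0,0,0,0,-0.6,0,0,0,0,0,-0.6,0,0,0,0,0,-0.6,0,0,0,0,0,-0.6,0,0,0,0]

```text
time_s: 6.72
ee_pos: [582.6, -28.0, 61.2]
ee_rot: [180.0, 0.0, -170.5]
force: [-0.3, 0.2, 0.1]
gripper_width: 0.3
gripper_force: 0.2
```

Emit:
step_arm:
  plan: [0,-0.6,0,0,0,0,0,-0.6,0,0,0,0,0,-0.5,0,0,0,0,0,-0.4,0,0,0,0,0,-0.3,0,0,0,0]

```text
time_s: 7.13
ee_pos: [586.5, -51.6, 61.2]
ee_rot: [180.0, 0.0, -170.5]
force: [-0.4, -0.5, -0.3]
gripper_width: 0.2
gripper_force: 0.2
```

Emit:
step_arm:
  plan: [0,-0.3,0,0,0,0,0,-0.3,0,0,0,0,0,-0.3,0,0,0,0,0,-0.2,0,0,0,0,0,0,0,0,0,0]

```text
time_s: 7.55
ee_pos: [588.4, -62.3, 61.2]
ee_rot: [-180.0, 0.0, -170.5]
force: [-0.4, -0.3, 0.8]
gripper_width: 0.8
gripper_force: 0.0
```

```bash
python3 - <<'E'
from h import *
from m import frame
lc=np.array([545.4,-39.6]);th=np.radians(9.6)
s=sensors.state();d=s['ee_pos'][:2]-lc; print(s['ee_pos'],'tip',d@[np.cos(th),np.sin(th)],d@[-np.sin(th),np.cos(th)],s['force'])
f=viewer.grab_frame('scene'); a=f['img'][210:300,310:430,::-1]; cv2.imwrite('pics/s5.png',cv2.resize(a,None,fx=6,fy=6,interpolation=cv2.INTER_CUBIC))
for r in viewer.pinpoint('white_plate',f)[:2]: print(r['location'],r['score'],frame(f,lc,th,r['location'],45))
# predicted line/edge position if plate at y=-95,-100,-105
for y in(-95,-105):
    for x in(12,70):
        P=lc+x*np.array([np.cos(th),np.sin(th)])+(y-50)*np.array([-np.sin(th),np.cos(th)]); print(y,x,(np.array(proj(f,[*P,51]))-[310,210])*6)
E
```

```text
[588.37982011 -62.27478433  61.23332669] tip 38.59648694091578 -29.524938224421366 [-0.39360479 -0.3298769   0.77594456]
[386.4, 260.3] 0.6 [[ 31.9482638  -89.27197879]]
-95 12 [557.8433687 336.590254 ]
-95 70 [598.60719351 284.21811448]
-105 12 [578.58187992 341.726092  ]
-105 70 [618.85792624 289.08210616]
```

View pics/s5.png

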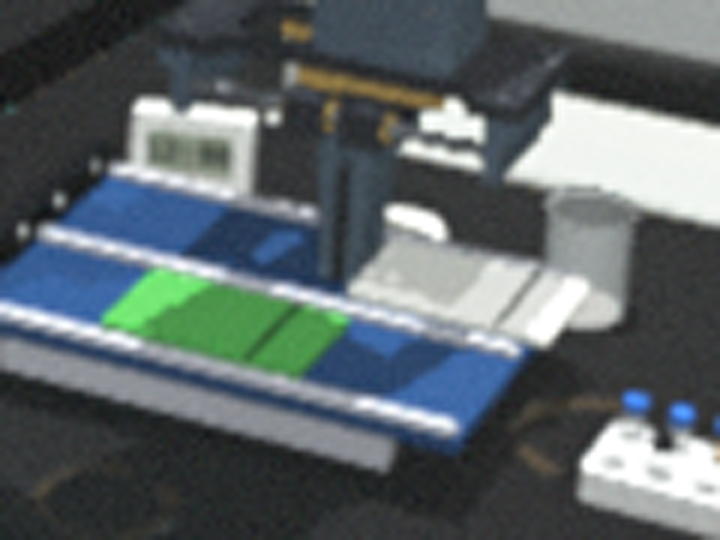

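Emit:
step_arm:
  plan: [0,-0.3,0,0,0,0,0,-0.3,0,0,0,0,0,-0.3,0,0,0,0,0,-0.2,0,0,0,0,0,-0.1,0,0,0,0]

```text
time_s: 8.07
ee_pos: [590.3, -74.1, 61.2]
ee_rot: [180.0, 0.0, -170.5]
force: [-0.6, 0.6, 0.2]
gripper_width: 0.5
gripper_force: 0.3
```

Emit:
step_arm:
  plan: [0,0,0,0,0,0,0,0.5,0,0,0,0,0,0.5,-1.0,0,0,0,0,0,-2.0,0,0,0,0,0,-2.0,0,0,0]

```text
time_s: 8.48
ee_pos: [588.0, -63.0, 111.8]
ee_rot: [180.0, -0.1, -170.4]
force: [0.4, 0.0, 0.2]
gripper_width: 0.4
gripper_force: 0.0
```

```bash
cat > w.py <<'E'
from h import *
from m import frame
lc=np.array([545.4,-39.6]);th=np.radians(9.6)
s=sensors.state();d=s['ee_pos'][:2]-lc; print(s['ee_pos'],'tip',d@[np.cos(th),np.sin(th)],d@[-np.sin(th),np.cos(th)])
for c in('scene','top'):
    f=viewer.grab_frame(c)
    for n in('white_plate','green_plate'):
        for r in viewer.pinpoint(n,f)[:2]: print(c,n,np.round(r['location'],1),round(r['score'],2),frame(f,lc,th,r['location'],45).round(1))
E
python3 w.py
```

```text
[587.95291755 -62.9819719  111.78603651] tip 38.05762592224754 -30.15102836016279
scene white_plate [390.5 258.3] 0.62 [[ 48.9 -95.3]]
scene green_plate [345.1 264.9] 0.77 [[-49.1   2.2]]
scene green_plate [340.5 243.6] 0.69 [[63.6 68.3]]
top white_plate [380.1 201.1] 0.18 [[130.3 -14.2]]
top green_plate [384.7 264.2] 0.64 [[-39.    5.9]]
```

Emit:
step_arm:
  plan: [1.98,-1.13,0,0,0,0,1.98,-1.13,0,0,0,0,1.98,-1.12,0,0,0,0,1.98,-1.12,0,0,0,0,0,0,0,0,0,0]

```text
time_s: 9.2
ee_pos: [513.7, -122.6, 109.9]
ee_rot: [179.9, -0.3, -170.6]
force: [-0.1, -0.1, -0.3]
gripper_width: 0.3
gripper_force: 0.0
```

Emit:
step_arm:
  plan: [0,0,1.5,0,0,0,0,0,1.2,0,0,0,0,0,0.8,0,0,0,0,0,0.5,0,0,0,0,0,0,0,0,0]

```text
time_s: 9.62
ee_pos: [517.3, -120.9, 69.8]
ee_rot: [179.9, -0.1, -170.5]
force: [-0.1, 0.3, -0.4]
gripper_width: 0.5
gripper_force: 0.0
```

```bash
python3 w.py
```

```text
[ 517.33632571 -120.86699736   69.75923106] tip -41.223466937627805 -75.44879355012266
scene white_plate [389.  257.5] 0.59 [[ 51.3 -89.8]]
scene green_plate [346.2 263.8] 0.86 [[-41.8   2.2]]
scene green_plate [392.6 260.5] 0.66 [[  39.4 -105.1]]
top white_plate [417.5 224.6] 0.77 [[ 50.5 -99.7]]
top green_plate [389.4 265.4] 0.65 [[-44.1  -5.6]]
```

Emit:
step_arm:
  plan: [0,0,0.4,0,0,0,0,0,0.3,0,0,0,0,0,0.1,0,0,0,0,0,0,0,0,0]

```text
time_s: 10.25
ee_pos: [517.6, -121.3, 62.8]
ee_rot: [180.0, -0.0, -170.5]
force: [-0.2, -0.4, -0.1]
gripper_width: 0.6
gripper_force: 0.0
```

Emit:
step_arm:
  plan: [0,0.3,0,0,0,0,0,0.4,0,0,0,0,0,0.5,0,0,0,0,0,0.5,0,0,0,0,0,0.5,0,0,0,0]

```text
time_s: 10.67
ee_pos: [514.2, -99.1, 63.3]
ee_rot: [-180.0, 0.0, -170.5]
force: [-0.1, -0.4, -0.3]
gripper_width: 0.4
gripper_force: 0.2
```

Emit:
step_arm:
  plan: [0,-0.3,0,0,0,0,0,0,0.17,0,0,0,0,0,0,0,0,0]

```text
time_s: 10.92
ee_pos: [514.8, -102.7, 61.3]
ee_rot: [180.0, -0.0, -170.5]
force: [-0.7, 0.0, -0.4]
gripper_width: 0.4
gripper_force: 0.0
```

Emit:
step_arm:
  plan: [0,0.4,0,0,0,0,0,0.5,0,0,0,0,0,0.6,0,0,0,0,0,0.6,0,0,0,0,0,0.6,0,0,0,0]

```text
time_s: 11.33
ee_pos: [510.1, -75.3, 61.5]
ee_rot: [180.0, -0.0, -170.5]
force: [0.6, 0.2, 0.0]
gripper_width: 0.7
gripper_force: 0.2
```

```bash
python3 w.py
```

```text
[510.1426201  -75.28810525  61.52735624] tip -40.715297440039855 -29.308501294067007
scene white_plate [354.8 276. ] 0.67 [[-92.6 -46. ]]
scene white_plate [391.5 259.7] 0.62 [[  42.3 -100.7]]
scene green_plate [336.5 264.2] 0.63 [[-57.   24.9]]
scene green_plate [427.1 294.9] 0.58 [[ -91.7 -246.5]]
top white_plate [417.3 227.4] 0.46 [[ 43.1 -97.7]]
top green_plate [373.2 269.1] 0.72 [[-46.6  37.9]]
```

Emit:
step_arm:
  plan: [0,0.6,0,0,0,0,0,0.6,0,0,0,0,0,0.6,0,0,0,0,0,0.5,0,0,0,0,0,0.3,0,0,0,0]

```text
time_s: 12.05
ee_pos: [505.8, -49.6, 61.6]
ee_rot: [180.0, -0.0, -170.4]
force: [0.4, -1.3, 0.6]
gripper_width: 0.8
gripper_force: 0.4
```

Emit:
step_arm:
  plan: [0,0.2,0,0,0,0,0,0.2,0,0,0,0,0,0.1,0,0,0,0,0,0,0,0,0,0]

```text
time_s: 12.38
ee_pos: [505.2, -45.2, 61.5]
ee_rot: [180.0, 0.0, -170.5]
force: [-0.0, -0.3, 0.1]
gripper_width: 0.5
gripper_force: 0.0
```

Emit:
step_arm:
  plan: [0,0.1,0,0,0,0,0,0.1,0,0,0,0,0,0,0,0,0,0]

```text
time_s: 12.63
ee_pos: [504.8, -43.4, 61.5]
ee_rot: [180.0, -0.0, -170.5]
force: [-1.3, 0.4, 0.6]
gripper_width: 0.2
gripper_force: 0.1
```

Emit:
step_arm:
  plan: [0,0.1,0,0,0,0,0,0.1,0,0,0,0,0,0,0,0,0,0]

```text
time_s: 12.88
ee_pos: [504.5, -41.4, 61.5]
ee_rot: [180.0, -0.0, -170.5]
force: [0.7, -0.8, 0.6]
gripper_width: 0.7
gripper_force: 0.1
```

Emit:
step_arm:
  plan: [0,0.1,0,0,0,0,0,0.1,0,0,0,0,0,0,0,0,0,0]

```text
time_s: 13.13
ee_pos: [504.1, -39.3, 61.5]
ee_rot: [180.0, -0.0, -170.5]
force: [0.2, 0.7, -0.7]
gripper_width: 0.9
gripper_force: 0.1
```

Emit:
step_arm:
  plan: [0,0.1,0,0,0,0,0,0.1,0,0,0,0,0,0,0,0,0,0]

```text
time_s: 13.38
ee_pos: [504.1, -37.6, 61.6]
ee_rot: [-180.0, 0.0, -170.5]
force: [-0.1, -1.3, 1.0]
gripper_width: 0.2
gripper_force: 0.6
```

```bash
python3 w.py; python3 - <<'E'
from h import *
f=viewer.grab_frame('scene'); a=f['img'][210:310,290:420,::-1]; cv2.imwrite('pics/s6.png',cv2.resize(a,None,fx=6,fy=6,interpolation=cv2.INTER_CUBIC))
E
```

```text
[504.05780999 -37.55980061  61.60207187] tip -40.42299401304465 8.906213731426524
scene white_plate [390.2 258.7] 0.77 [[ 46.2 -95.4]]
scene green_plate [324.1 259.6] 0.68 [[-49.7  67. ]]
scene green_plate [297.8 254. ] 0.41 [[-56. 148.]]
top white_plate [415.1 224.5] 0.59 [[ 51.8 -93.5]]
top green_plate [361.5 269.3] 0.85 [[-42.1  68. ]]
```

View pics/s6.png

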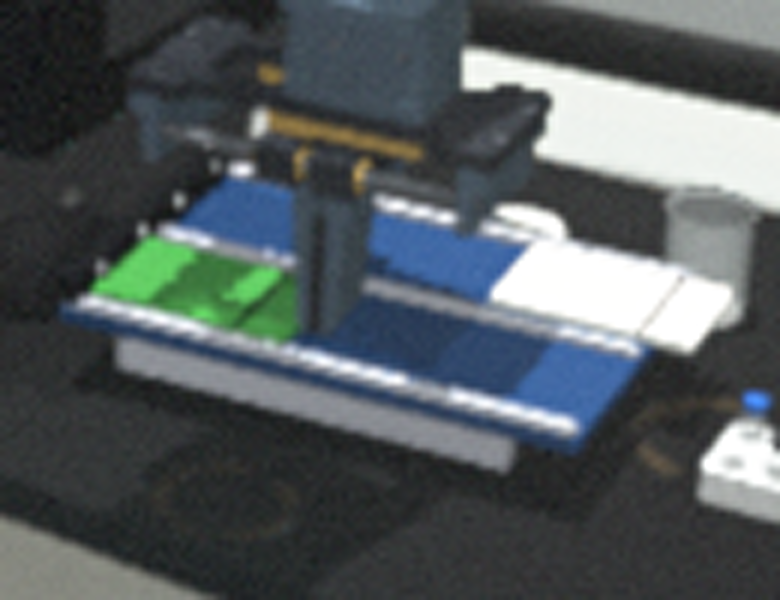

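Emit:
step_arm:
  plan: [0,0.1,0,0,0,0,0,0.1,0,0,0,0,0,0,0,0,0,0]

```text
time_s: 13.98
ee_pos: [504.1, -37.2, 61.7]
ee_rot: [-179.8, 0.0, -170.4]
force: [0.9, -8.5, -0.0]
gripper_width: 0.4
gripper_force: 3.6
```

Emit:
step_arm:
  plan: [0,-0.4,0,0,0,0,0,-0.6,0,0,0,0,0,-0.5,-1.0,0,0,0,0,0,-2.0,0,0,0,0,0,-2.0,0,0,0]

```text
time_s: 14.4
ee_pos: [505.1, -50.4, 111.3]
ee_rot: [179.9, -0.2, -170.5]
force: [0.9, -0.4, 0.1]
gripper_width: 0.8
gripper_force: 0.0
```

Emit:
step_arm:
  plan: [-2.0,1.7,0,0,0,0,-2.0,1.7,0,0,0,0,-2.0,1.7,0,0,0,0,-2.0,1.7,0,0,0,0,0,0,0,0,0,0]

```text
time_s: 14.82
ee_pos: [576.7, 33.0, 111.5]
ee_rot: [179.9, 0.2, -170.4]
force: [1.1, 0.5, 1.3]
gripper_width: 0.6
gripper_force: 0.0
```

```bash
python3 w.py; python3 - <<'E'
from h import *
f=viewer.grab_frame('top'); a=f['img'][190:290,325:455,::-1]; cv2.imwrite('pics/t7.png',cv2.resize(a,None,fx=6,fy=6,interpolation=cv2.INTER_CUBIC))
E
```

```text
[576.67374257  33.04849525 111.52838614] tip 42.95128474204552 66.41564556286214
scene white_plate [389.2 259.4] 0.77 [[ 40.9 -94.4]]
scene green_plate [324.8 261.1] 0.7 [[-56.6  61.4]]
top white_plate [416.2 224.6] 0.85 [[ 51.1 -96.3]]
```

View pics/t7.png

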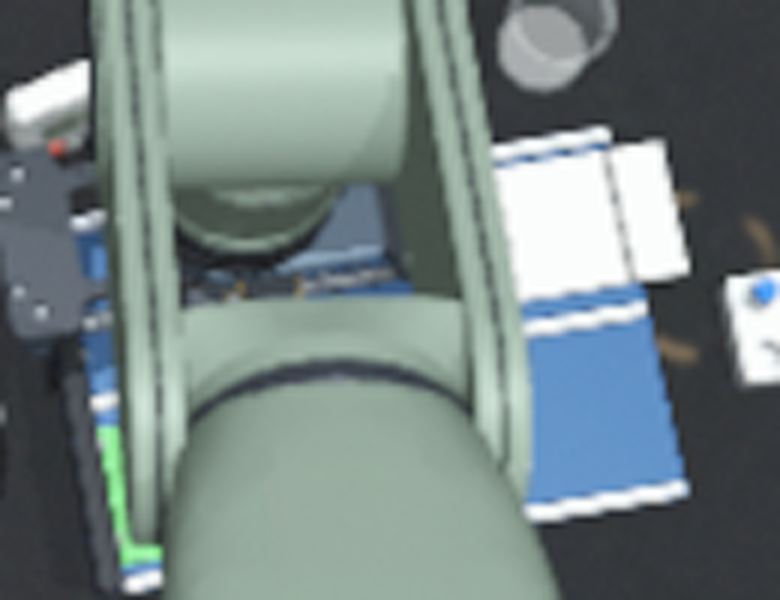

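```bash
python3 - <<'E'
from m import *
f=viewer.grab_frame('top'); th=np.radians(9.6); lc=np.array([545.4,-39.6])
for n,q,z in [('line top',(613,150),51),('line bot',(632,278),51),('edge top',(665,142),51),('edge bot',(689,275),51),('end a',(651,320),45),('end b',(683,480),45),('strip',(610,133),50),('strip2',(688,490),50)]:
    print(n,frame(f,lc,th,(np.array(q)+.5)/6-.5+[325,190],z).round(1))
E
```

```text
line top [[  71.9 -128. ]]
line bot [[  14.1 -124.4]]
edge top [[  71.6 -151.3]]
edge bot [[  11.2 -149.2]]
end a [[  -4.7 -130.1]]
end b [[ -76.2 -129.2]]
strip [[  79.8 -128.5]]
strip2 [[ -81.3 -129.3]]
```

Emit:
step_arm:
  plan: [0,-2.4,0,0,0,0,0,-2.4,0,0,0,0,0.1,-2.3,0,0,0,0,0.1,-2.3,0,0,0,0,0,0,0,0,0,0]

```text
time_s: 15.63
ee_pos: [587.5, -67.0, 111.7]
ee_rot: [-179.9, 0.0, -170.7]
force: [0.7, -0.2, -0.0]
gripper_width: 0.7
gripper_force: 0.0
```

Emit:
step_arm:
  plan: [0,0,1.5,0,0,0,0,0,1.5,0,0,0,0,0,1.0,0,0,0,0,0,0.5,0,0,0,0,0,0,0,0,0]

```text
time_s: 16.05
ee_pos: [586.3, -62.7, 65.4]
ee_rot: [179.9, -0.1, -170.5]
force: [-0.3, -0.1, 0.5]
gripper_width: 0.6
gripper_force: 0.0
```

Emit:
step_arm:
  plan: [0,0,0,0,0,0,0,0,0,0,0,0]

```text
time_s: 16.22
ee_pos: [587.8, -62.9, 67.3]
ee_rot: [-180.0, 0.1, -170.5]
force: [0.2, 0.2, 0.1]
gripper_width: 0.6
gripper_force: 0.0
```

Emit:
step_arm:
  plan: [0,0,0.3,0,0,0,0,0,0.2,0,0,0,0,0,0.08,0,0,0,0,0,0,0,0,0,0,0,0,0,0,0]

```text
time_s: 16.63
ee_pos: [587.2, -63.1, 60.7]
ee_rot: [180.0, -0.0, -170.5]
force: [0.7, 0.2, -0.8]
gripper_width: 0.3
gripper_force: 0.0
```

Emit:
step_arm:
  plan: [0,-0.3,0,0,0,0,0,-0.3,0,0,0,0,0,-0.3,0,0,0,0,0,-0.2,0,0,0,0,0,0,0,0,0,0]

```text
time_s: 17.05
ee_pos: [589.2, -74.5, 60.7]
ee_rot: [-180.0, 0.0, -170.5]
force: [1.4, -0.4, -0.1]
gripper_width: 0.3
gripper_force: 0.0
```

Emit:
step_arm:
  plan: [0,-0.2,0,0,0,0,0,-0.2,0,0,0,0,0,0,0,0,0,0]

```text
time_s: 17.3
ee_pos: [589.8, -78.2, 60.7]
ee_rot: [-180.0, 0.0, -170.5]
force: [-0.7, -0.2, 0.4]
gripper_width: 0.1
gripper_force: 0.0
```

Back off, lift, swing left and check.

Emit:
step_arm:
  plan: [0,0.5,0,0,0,0,0,0.5,0,0,0,0,0,0.5,-1.0,0,0,0,0,0,-2.0,0,0,0,0,0,-3.0,0,0,0]

```text
time_s: 17.72
ee_pos: [585.3, -61.9, 119.7]
ee_rot: [179.9, -0.3, -170.4]
force: [0.5, -0.6, 0.7]
gripper_width: 0.6
gripper_force: 0.0
```

Emit:
step_arm:
  plan: [0.5,3.5,-1.5,0,0,0,0.5,3.5,-1.5,0,0,0,0.5,3.5,-1.5,0,0,0,0.5,3.5,-1.5,0,0,0,0.5,3.5,0,0,0,0]

```text
time_s: 18.13
ee_pos: [534.5, 107.6, 184.9]
ee_rot: [180.0, 0.4, -170.5]
force: [0.7, 0.1, 0.6]
gripper_width: 0.5
gripper_force: 0.0
```

Emit:
step_arm:
  plan: [2.0,3.5,0,0,0,0,2.0,3.5,0,0,0,0,2.0,3.5,0,0,0,0,2.0,3.5,0,0,0,0,2.0,3.5,0,0,0,0]

```text
time_s: 18.55
ee_pos: [404.2, 263.0, 181.7]
ee_rot: [180.0, 0.1, -170.5]
force: [-0.4, 0.3, 0.6]
gripper_width: 0.3
gripper_force: 0.0
```

Emit:
step_arm:
  plan: [1.0,3.0,0,0,0,0,1.0,3.0,0,0,0,0,1.0,3.0,0,0,0,0,0,0,0,0,0,0,0,0,0,0,0,0]

```text
time_s: 18.97
ee_pos: [360.5, 346.5, 181.4]
ee_rot: [180.0, 0.0, -170.3]
force: [0.2, 0.2, 0.7]
gripper_width: 0.4
gripper_force: 0.0
```

```bash
python3 w.py; python3 - <<'E'
from h import *
f=viewer.grab_frame('top'); a=f['img'][190:290,325:455,::-1]; cv2.imwrite('pics/t8.png',cv2.resize(a,None,fx=6,fy=6,interpolation=cv2.INTER_CUBIC))
E
```

```text
[360.4868338  346.50161196 181.38631611] tip -117.93396714213333 411.5323962778573
scene white_plate [393.2 259.4] 0.88 [[  46.4 -104.4]]
scene white_plate [407.7 263.3] 0.36 [[  44.4 -148.2]]
scene green_plate [325.1 261.4] 0.69 [[-57.8  59.9]]
scene green_plate [374.5 249.9] 0.33 [[ 75.  -35.9]]
top white_plate [418.9 227. ] 0.66 [[  43.5 -102. ]]
top green_plate [362.9 269.2] 0.72 [[-42.4  64.4]]
```

View pics/t8.png

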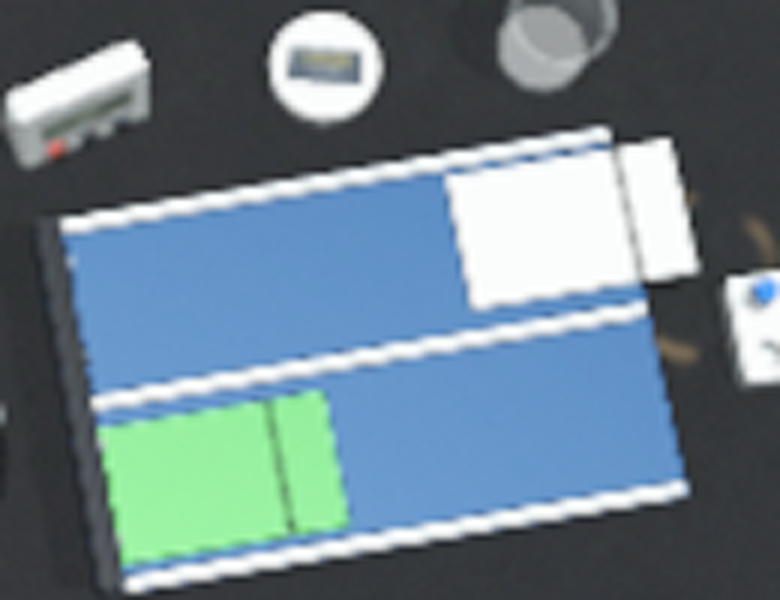

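The white plate's line runs from about (618,150) to (640,278) in the crop, level with the deck's end edge. The green plate is against the bar, and the bystanders that show in the crop are in place. I'm handing the job in.

```bash
python3 -c "
from h import *
print(env.job_done())"
```

```text
the job is handed in; nothing more can be done
None
```

I handed the job in at about 19 s of the 48 s limit; no verdict came back. In the last picture the white plate's line is level with the open end (plate at about y = -105 mm), and the green plate rests against the stop bar.

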